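# Lay the duplicating flask on its side in the tilting cradle

### The arm

A 7-joint arm with a two-finger parallel gripper is mounted at the origin on the work surface. World frame = base frame: x ahead of the robot, y to its left, z up, the work surface at z = 0. Lengths are in m, angles in rad, forces in N, time in s.
With the tool pointing down it reaches from about 0.425 to 0.925 m from the base axis. Payload 6.8 kg.
Tool frame: the origin (TCP) lies at the very end of the fingers, on their centre line; the grasp point (between the pads) lies 19 mm behind it (r.grasp_offset is the distance from the TCP to the grasp point, in m); z points along the fingers, y is the line along which they close (so a half turn about z gives the same grasp; the last joint's range is limited). The gripper opens to 85 mm and grips with 20 to 120 N. Pads are 22 mm wide; open, the fingers measure 114 mm over their backs; the gripper's body (76 mm by 85 mm) begins 54 mm behind the grasp point. The pads swing forward as they close: fully open they stand 13 mm farther back than shut.
Start: joints at [-1.313, 0.477, 0.022, 1.555, -0.011, 1.109, -0.083], TCP at [0.241, 0.63, 0.231] pointing down, gripper open.
Joint ranges: [-2.96, 2.96], [-0.34, 2.1], [-1.41, 1.46], [0.24, 2.44], [-1.37, 4.51], [0.17, 1.92], [-2.96, 2.96]. Speed limits (rad/s): [2.39, 2.39, 3.14, 3.14, 3.14, 3.14, 3.14].

### API

Orientations are given as a rotation vector (axis times angle).
In Python, from station import sensors, imaging, hand_in, r gives the robot as it stands. The module is installed in compiled form; this text tells all that it offers.
- The arm moves only by the shell command python3 -m inch 'ROWS' [OPENING]. ROWS is JSON, a list that holds one entry, the list of rows, each a list of 4 numbers: the shift along the tool's x, y, z in m, then the turn about the tool's z in rad. In form: [[[dx, dy, dz, spin], ...]]. A call has 1 to 20 rows; each row shifts and turns the commanded pose from where the row before left it, along the tool's axes as they then stand; what a row does not reach is not made up. A row lasts 1/12 s, in which the tool goes at most 41.7 mm and 7.16 degrees, less where a joint would pass 70% of its speed; a pose out of reach is approached as far as the arm can. A call is refused whole if a number of a shift passes 0.0417 or a number of a turn 0.125, either way. A call with a gripper value outside its range is refused whole. OPENING is the closure, from -1 (fully open) to 1 (shut), set as the call begins (- or left out, the last holds). The fingers move at their own pace and stop on an object; the grip force is fixed at half the most. Time passes only in rows, so rows that do not move let the fingers close. It gives the time, the measured TCP pose, the force, the opening and the grip force at its end, in the units of the state.
- sensors.sense(): the state, without advancing time (a new reading comes with each control period).
- imaging.read_camera(name): name is "side" or "top" or "wrist"; returns the picture (400x640x3 uint8, blue, green, red); there is no depth.
- imaging.camera_info(name): a dict with "fx", "fy", "cx", "cy" (pixels), "world_from_camera" (4x4, takes a point from camera to world coordinates). Camera axes: x right, y down, z forward; pixel columns grow to the right and rows downward; lengths in m; the calibration is good to about 2 mm. The wrist camera is an equidistant fisheye: a pixel r from the principal point sees the ray r / f radians off the axis. A picture is of the moment at which its call begins: read the wrist's pose just before it. camera_info takes no time and is no camera call; for the wrist camera it gives the pose at the moment of the call.
- hand_in(): hands the job in; it is judged then, once.
Trained networks look in the newest picture that a camera, given by its name, has taken for a name from the list of things; names that differ only in an ending like _2 or _b are one class to them, and where a whole thing is asked for, a point or a joint stands for the part that bears it (a point fixed in the world has none). Each returns a list of dicts, best first, with "confidence" (0 to 1); they miss things now and then, are a little off and sometimes report something else, mostly with a low value. They report only what shows in the picture. A call takes as long as a camera call. They do not tell look-alikes from the thing itself.
- imaging.silhouettes(camera, target): "mask" (400x640 bool, what is visible of it) and "extent" ([left, top, width, height] in pixels, round what is visible of it).
The state is a dict: "time": time; "q": joint angles; "joint_velocities": joint speeds; "joint_torque": joint torques, N m; "tool_pos": TCP position; "tool_rot": TCP orientation; "ft_force": force on the tool from outside, world axes, zero at the start; "ft_torque": the same for the moment, N m; "gripper_width": finger opening in m; "grasp_force": force on a finger pad.
Only numpy, scipy, OpenCV 4.12 (cv2) and the standard library are available. Lean on these libraries where they do the work, as an engineer would, in place of code of your own. Each camera call takes 0.05 s, during which the arm holds its last target. There are 200 camera calls.

### The job

Stand the fallen amber bottle upright on the cork coaster, with its whole foot on the cork. Slide the teal flask, which is too wide to grip and must not be toppled on the bench, upright onto the foot plate of the tilting cradle, and swing the cradle gently all the way down (the red bar is its handle), so that the flask ends lying on its side in the trough. Leave the casts, bowl, articulator, jar and screwdriver where they are, and let go of everything at the end.

Things in the scene. Friction and masses are not known exactly. Their poses are not given: they have to be found in the camera images.
- flask: closed duplicating flask, upright cylinder, 92 mm diameter, 115 mm tall, about 0.55 kg, teal with an aluminium lid (top 23 mm); starts standing on the bench. Origin: centre of its underside; z runs up its axis to the lid.
- bottle: amber bottle lying on the bench between flask and cradle, 48 mm diameter from its foot to 92 mm, then a shoulder to a white cap (28 mm diameter); 128 mm long in all, 0.16 kg. Origin: centre of its underside; z runs along its axis to the cap.
- coaster: fixed round cork coaster, 100 mm diameter, 4 mm thick; origin: centre of its underside, on the bench.
- cradle (a joint): hinge of the tilting cradle, an L of foot plate and trough: 0 = as at the start, foot plate flat on the bench and trough upright; 1.57 = swung down through a right angle, trough lying flat on the bench. It moves away from the foot plate's side (towards the stand's +x). The hinge is stiff (about 0.7 N m) and stays where it is left.
- cradle_pivot (a point): point on the hinge axis, mid-width, 8 mm above the bench, on the fixed stand. x points horizontally the way the cradle swings down, y along the hinge axis, z up; these axes do not turn with the joint. Two stand cheeks, 22 mm high, stand 56 to 68 mm either side of it.
- cradle_seat (a point): where the flask's underside centre belongs on the foot plate; turns with the cradle. At joint 0: axes as cradle_pivot, 57 mm before it, 2 mm above the bench; the flask slides in from -x. Plate: 96 mm wide, starts 58 mm before this point after a 25 mm ramp. Trough: flat back 47 mm past this point, 46 mm wide, 136 mm high, a 34 mm wing at 45 degrees each side. z: flask axis.
- cradle_bar (a point): turns with the cradle: middle of the round red bar (12 mm diameter, 104 mm long, along y) by which the cradle is swung; from the pivot, 35 mm towards -x and 172 mm up at joint 0, so 172 mm towards +x and 35 mm up at joint 1.57. Posts meet the bar 46 mm either side of the middle, the rest is free all round.
- cast_a: bystander: yellow dental cast, 76 x 62 mm, 34 mm high; origin: underside.
- cast_b: bystander: pink dental cast, 76 x 62 mm, 34 mm high; origin: underside.
- bowl: bystander: black bowl, 100 mm diameter, 30 mm high; origin: centre of its underside.
- articulator: bystander: steel articulator with casts, 85 x 100 mm, 108 mm high; origin: centre of its underside.
- jar: bystander: white jar with a blue lid, 64 mm diameter, 75 mm high; origin: centre of its underside.
- driver: bystander: green-handled screwdriver lying on the bench, 160 mm long.
Not all that is in view belongs to the job. What is shaped like the flask but black, pink or purple is not meant.

How it is judged:
At the end, for the whole second after the job is handed in: Cradle fully down (joint over 1.50); flask lying in the trough within 0.1 rad, foot within 15 mm of the foot plate, 10 mm sideways, 12 mm off the trough; bottle upright within 0.1 rad on its foot on the coaster, centres within 28 mm; both at rest (value of joint cradle above 1.5 rad and angle between flask's own z axis and vertical between 1.45 and 1.69 rad and x of flask in the frame of cradle_seat between -0.012 and 0.006 m and y of flask in the frame of cradle_seat between -0.01 and 0.01 m and z of flask in the frame of cradle_seat between -0.006 and 0.015 m and angle between the z axis of flask and the z axis of cradle_seat, either way round below 0.1 rad and angle between bottle's own z axis and vertical below 0.1 rad and horizontal distance between bottle and coaster below 0.028 m and height (world z) of bottle between 0.0015 and 0.009 m and linear speed of each of flask, bottle below 0.02 m/s and angular speed of bottle below 0.2 rad/s); the robot touches nothing.
It fails at once if the flask is toppled on the bench (tilted over 0.5 rad while the cradle is up) (angle between flask's own z axis and vertical above 0.5 rad and value of joint cradle below 0.2 rad).
It fails at once if the cradle is slammed down (hinge faster than 2.5 rad/s) (velocity of joint cradle above 2.5 rad/s).
It fails at once if a cast, the bowl, the articulator, the jar or the screwdriver is pushed more than 25 mm or tipped over (distance of any of cast_a, cast_b, bowl, articulator, jar, driver from where it was at the start of the episode above 0.025 m or angle between any of cast_a, cast_b, bowl, articulator, jar's own z axis and vertical above 0.35 rad).
It also fails if it takes over 72 s, if anything falls off the work surface, if the arm or the gripper's body presses on something with over 40 N, if the wrist force passes 120 N, or if a joint passes its speed limit or range.

## Working session

There is one attempt and no reset: what is moved stays moved. The work goes in short steps, Python scripts to look and compute and a shell command to move; the robot and the scene stay as the last step left them, time stands still between calls to the robot, and variables do not carry over. Pictures are saved under pics/ and viewed, at most 12 in all, crops included, and the job is handed in when it is done.

```bash
mkdir -p pics; python3 - <<'E'
from station import sensors, imaging, r
import cv2,numpy as np
s=sensors.sense();print(s['time'],s['tool_pos'],s['tool_rot'],s['gripper_width'])
a=imaging.read_camera("side");b=imaging.read_camera("top")
cv2.imwrite("pics/side.png",a);cv2.imwrite("pics/top.png",b)
for c in("side","top"):
  i=imaging.camera_info(c);print(c,i['fx'],i['cx'],i['cy'],np.round(i['world_from_camera'],3).tolist())
E
```

```text
0.0 [0.24124861 0.62979504 0.23036973] [-5.71307928e-01 -3.08902582e+00  2.75896004e-03] 0.0850099170581741
side 374.7029846526115 324.2084876018858 201.35515308150184 [[0.985, -0.139, 0.107, 0.47], [-0.175, -0.739, 0.651, -0.819], [-0.012, -0.659, -0.752, 0.979], [0.0, 0.0, 0.0, 1.0]]
top 430.65548606072 326.4493562554718 200.07107475148325 [[-0.028, -0.984, 0.177, 0.366], [-1.0, 0.026, -0.014, -0.072], [0.009, -0.178, -0.984, 1.234], [0.0, 0.0, 0.0, 1.0]]
```

View pics/side.png

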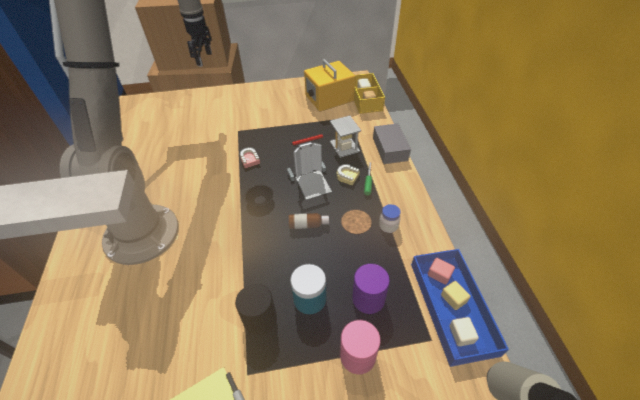

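View pics/top.png

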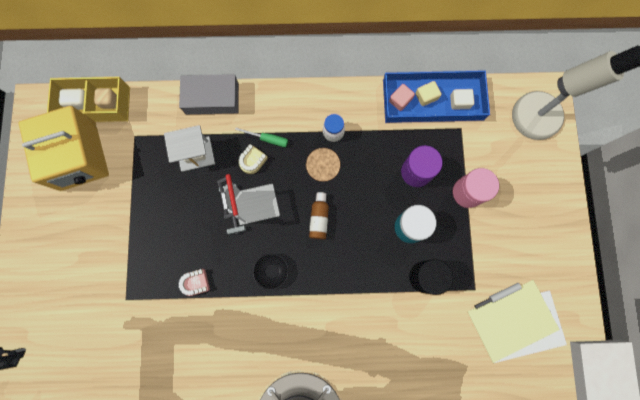

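Flask look-alikes in the side and top views are black (256,308)/(434,277), purple (371,289)/(422,167) and pink (360,347)/(475,188). The teal one with the aluminium lid at side (309,289), top (415,225) is the one I want. The bottle is at side (308,221), top (319,217), and the coaster at top (323,165). The cradle is at top (250,205), with its red bar at (232,195) and its foot plate towards the flask.

```bash
cat > h.py <<'E'
from station import sensors, imaging, r
import cv2,numpy as np
from scipy.optimize import least_squares
from scipy.spatial.transform import Rotation as R
def proj(c,P):
    i=imaging.camera_info(c);T=np.linalg.inv(i['world_from_camera'])
    p=np.asarray(P)@T[:3,:3].T+T[:3,3]
    if c=="wrist":
        n=np.hypot(p[:,0],p[:,1]);k=np.arctan2(n,p[:,2])/np.maximum(n,1e-9)
        return np.c_[i['fx']*k*p[:,0]+i['cx'],i['fy']*k*p[:,1]+i['cy']]
    return np.c_[i['fx']*p[:,0]/p[:,2]+i['cx'],i['fy']*p[:,1]/p[:,2]+i['cy']]
def unproj(c,uv,z):
    i=imaging.camera_info(c);T=i['world_from_camera'];u=(uv[0]-i['cx'])/i['fx'];v=(uv[1]-i['cy'])/i['fy']
    if c=="wrist":
        t=np.hypot(u,v);d=np.array([u/t*np.sin(t),v/t*np.sin(t),np.cos(t)])
    else: d=np.array([u,v,1])
    d=T[:3,:3]@d;o=T[:3,3];return o+d*(z-o[2])/d[2]
A=np.linspace(0,2*np.pi,60)
def ring(rad,z): return np.c_[rad*np.cos(A),rad*np.sin(A),0*A+z]
FL=np.r_[ring(.046,0),ring(.046,.115)]
BO=np.r_[ring(.024,0),ring(.024,.092),ring(.014,.105),ring(.014,.128)]
def upr(M): return lambda p:M+[p[0],p[1],0]
def lying(p): # x,y of origin, heading
    a=np.array([np.cos(p[2]),np.sin(p[2]),0]);b=np.array([-a[1],a[0],0])
    return BO[:,2:]*a+BO[:,1:2]*b+BO[:,:1]*[0,0,1]+[p[0],p[1],.024]
D=np.array([[np.cos(t),np.sin(t)] for t in np.arange(0,2*np.pi,np.pi/8)])
def sup(q): return (q@D.T).max(0)
def mask(c,name,near):
    best=None
    for m in imaging.silhouettes(c,name):
        q=np.argwhere(m['mask'])[:,::-1]
        if len(q)>20 and np.hypot(*(q.mean(0)-near))<30 and (best is None or m['confidence']>best[0]): best=(m['confidence'],q.astype(float))
    return best
def fit(model,ms,p0):
    f=lambda p:np.concatenate([sup(proj(c,model(p)))-sup(q)-.0 for c,q in ms])
    s=least_squares(f,p0,loss='soft_l1');return s.x,np.sqrt(np.mean(f(s.x)**2))
E
python3 - <<'E'
from h import *
imaging.read_camera("side");imaging.read_camera("top")
for n,m,ns,nt,p0,z in [("flask",upr(FL),(309,289),(415,225),None,.06),("bottle",lying,(308,221),(319,217),None,.024),("coaster",upr(np.r_[ring(.05,0),ring(.05,.004)]),(356,221),(323,165),None,0)]:
    ms=[]
    for c,g in(("side",ns),("top",nt)):
        b=mask(c,n,g)
        if b: ms.append((c,b[1]));print(n,c,round(b[0],2),np.round(b[1].mean(0),1))
    p0=unproj("top",nt,z)[:2]
    if n=="bottle": p0=np.r_[p0,0]
    print(n,fit(m,ms,p0), [np.round(fit(m,[k],p0)[0],3) for k in ms])
for c in("side","top"):
    a=imaging.read_camera(c).astype(int)
    red=((a[...,2]>150)&(a[...,1]<70)&(a[...,0]<70)).astype(np.uint8)
    n,l,st,ce=cv2.connectedComponentsWithStats(red)
    for k in range(1,n):
        if st[k,4]>20:
            q=np.argwhere(l==k)[:,::-1].astype(float);mn=q.mean(0);u=np.linalg.svd(q-mn,full_matrices=False)[2][0];t=(q-mn)@u
            print(c,st[k],[np.round(unproj(c,mn+u*x,.18),3) for x in(t.min(),0,t.max())])
a=imaging.read_camera("side");cv2.imwrite("pics/c.png",np.hstack([cv2.resize(a[120:330,230:400],None,fx=2.3,fy=2.3,interpolation=2), cv2.resize(imaging.read_camera("top")[120:330,200:350],None,fx=2.3,fy=2.3,interpolation=2)]))
E
```

```text
flask side 0.81 [308.7 288.6]
flask top 0.95 [415.1 224.6]
flask (array([ 0.50337418, -0.32675427]), np.float64(0.788041957758041)) [array([ 0.505, -0.326]), array([ 0.501, -0.327])]
bottle side 0.56 [306.8 220.6]
bottle top 0.77 [319.2 217.6]
bottle (array([ 0.47692866, -0.05854314, -0.10526865]), np.float64(1.3396644014407244)) [array([ 0.479, -0.054, -0.144]), array([ 0.476, -0.062, -0.079])]
coaster side 0.76 [356.3 221.6]
coaster top 0.77 [322.9 164.8]
coaster (array([ 0.69559977, -0.08121883]), np.float64(0.633564547234633)) [array([ 0.698, -0.079]), array([ 0.694, -0.082])]
side [293 135  29   8  44] [array([0.625, 0.166, 0.18 ]), array([0.578, 0.156, 0.18 ]), array([0.528, 0.146, 0.18 ])]
top [226 175  11  40 108] [array([0.627, 0.16 , 0.18 ]), array([0.576, 0.149, 0.18 ]), array([0.527, 0.139, 0.18 ])]
```

View pics/c.png

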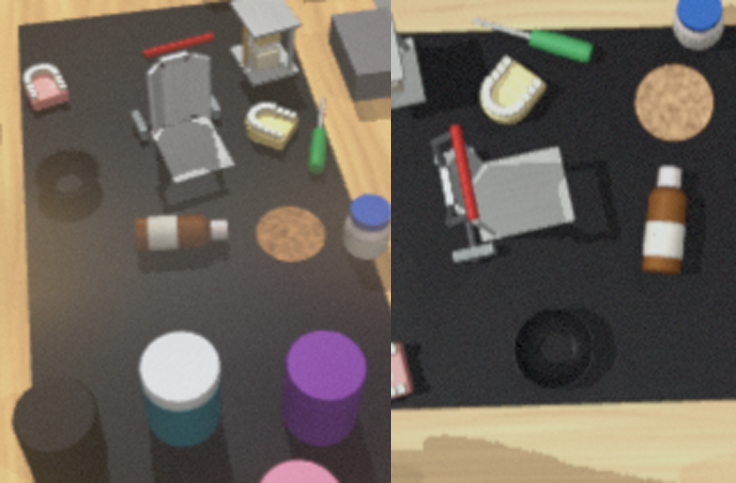

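The crop confirms the teal flask with its white/aluminium lid. The bottle lies with its cap towards the robot's +x, and the cradle's foot plate faces the bottle. Plan: bottle first, gripped near the shoulder and levered up about its foot edge.

```bash
cat >> h.py <<'E'
def to(x,y,z,ang=None):
    """tool-frame shift to world point; ang: wanted world angle of tool y (mod pi unless 2pi given)"""
    s=sensors.sense();M=R.from_rotvec(s['tool_rot']).as_matrix();d=M.T@(np.array([x,y,z])-s['tool_pos'])
    a=np.arctan2(M[1,1],M[0,1]);sp=0
    if ang is not None: sp=-((ang-a+np.pi/2)%np.pi-np.pi/2)
    print('t',round(s['time'],2),'pos',np.round(s['tool_pos'],4),'yang',round(a,3),'q7',round(s['q'][6],2),'w',round(s['gripper_width'],4),'| shift',np.round(d,4),'spin',round(sp,3),'F',np.round(s['ft_force'],1))
E
python3 -c "
from h import *
to(.56,-.067,.23,1.466)
for n,u in dict(purple=(422,150),pink=(476,180),black=(434,272)).items(): print(n,unproj('top',u,.115))
"
python3 -m inch '[[[-0.0273,-0.0268,0,0],[-0.0273,-0.0268,0,0],[-0.0273,-0.0268,0,0],[-0.0273,-0.0268,0,0],[-0.0273,-0.0268,0,0],[-0.0273,-0.0268,0,0],[-0.0273,-0.0268,0,0],[-0.0273,-0.0268,0,0],[-0.0273,-0.0268,0,0],[-0.0273,-0.0268,0,0],[-0.0273,-0.0268,0,0],[-0.0273,-0.0268,0,0],[-0.0273,-0.0268,0,0],[-0.0273,-0.0268,0,0],[-0.0273,-0.0268,0,0],[-0.0273,-0.0268,0,0],[-0.0273,-0.0268,0,0],[-0.0273,-0.0268,0,0],[-0.0273,-0.0268,0,0],[-0.0273,-0.0268,0,0]]]' -1
python3 -c "
from h import *
to(.56,-.067,.15,1.466)"
```

```text
t 0.7 pos [0.2414 0.6304 0.2313] yang 1.205 q7 -0.08 w 0.0854 | shift [-0.5469 -0.5373  0.0013] spin -0.261 F [-0.3 -0.3  0.7]
purple [ 0.69814965 -0.349676    0.115     ]
pink [ 0.61144596 -0.48852149  0.115     ]
black [ 0.37262846 -0.35858663  0.115     ]
time: 2.37
tool_pos: [0.5602, -0.0672, 0.2316]
tool_rot: [0.571, 3.089, 0.001]
ft_force: [-0.1, 0.6, 0.3]
gripper_width: 0.0856
grasp_force: 0.0
t 2.37 pos [ 0.5602 -0.0672  0.2316] yang 1.205 q7 1.35 w 0.0856 | shift [0.0003 0.0001 0.0816] spin -0.261 F [-0.1  0.6  0.3]
```

```bash

python3 -m inch '[[[0,0,0.027,-0.087],[0,0,0.027,-0.087],[0,0,0.026,-0.087],[0,0,0,0]]]' -1
python3 - <<'E'
from h import *
a=imaging.read_camera("wrist");cv2.imwrite("pics/w1.png",a)
imaging.read_camera("side");imaging.read_camera("top");ms=[]
b=mask("wrist","bottle",(320,250)) 
ll=imaging.silhouettes("wrist","bottle");print([(round(m['confidence'],2),m['extent']) for m in ll])
m=max(ll,key=lambda m:m['confidence'])
q=np.argwhere(m['mask'])[:,::-1].astype(float)
print(fit(lying,[("wrist",q)],[.477,-.058,-.1]))
to(.56,-.067,.006,1.466)
E
```

```text
time: 2.7
tool_pos: [0.5563, -0.0654, 0.1469]
tool_rot: [-0.16, -3.129, 0.001]
ft_force: [-1.0, 0.4, -0.5]
gripper_width: 0.0855
grasp_force: 0.0
[(0.72, [292.3, 103.5, 61.6, 148.8]), (0.28, [283.1, 270.5, 86.5, 69.4])]
(array([ 0.48625971, -0.06009688, -0.11048434]), np.float64(0.9481829752476487))
t 2.95 pos [ 0.5609 -0.0654  0.1532] yang 1.464 q7 1.63 w 0.0852 | shift [ 0.0012 -0.0017  0.1472] spin -0.002 F [ 0.7  0.5 -0.3]
```

View pics/w1.png

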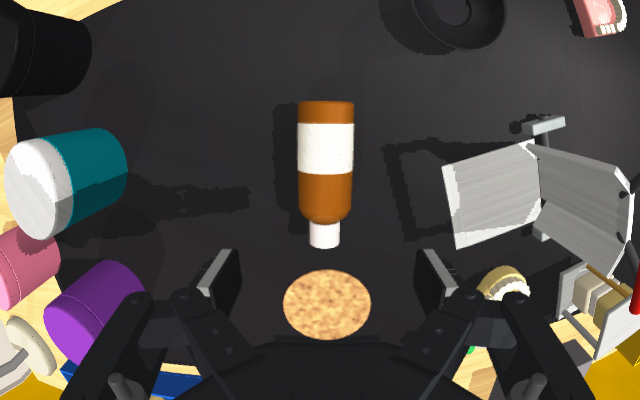

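The wrist view shows the bottle at (325,175), lined up between the fingers with its cap towards the coaster at (327,303). Descending to grip near the shoulder.

```bash

python3 -m inch '[[[-0.003,-0.0025,0.025,0],[-0.0025,0,0.025,0],[0,0,0.025,0],[0,0,0.025,0],[0,0,0.025,0],[0,0,0.015,0],[0,0,0.007,0],[0,0,0,0],[0,0,0,0]]]' -1
python3 -m inch '[[[0,0,0,0],[0,0,0,0],[0,0,0,0],[0,0,0,0],[0,0,0,0],[0,0,0,0],[0,0,0,0],[0,0,0,0],[0,0,0,0],[0,0,0,0]]]' 1
python3 -c "
from h import *
to(.56,-.067,.006,1.466)"
```

```text
time: 3.7
tool_pos: [0.5659, -0.0685, 0.0055]
tool_rot: [0.165, 3.135, -0.0]
ft_force: [0.5, 0.7, 0.7]
gripper_width: 0.0856
grasp_force: 0.0
time: 4.53
tool_pos: [0.5656, -0.0685, 0.0057]
tool_rot: [0.165, 3.135, 0.001]
ft_force: [-2.2, 0.2, 9.0]
gripper_width: 0.0463
grasp_force: 60.0
t 4.53 pos [ 0.5656 -0.0685  0.0057] yang 1.466 q7 1.71 w 0.0463 | shift [ 0.0058  0.0009 -0.0003] spin -0.0 F [-2.2  0.2  9. ]
```

```bash

python3 -m inch '[[[0.0045,0,-0.0098,0],[0.0045,0,-0.0098,0],[0.0069,0,-0.0084,0],[0.0069,0,-0.0084,0],[0.0088,0,-0.0063,0],[0.0088,0,-0.0063,0],[0.0102,0,-0.0039,0],[0.0102,0,-0.0039,0],[0.0108,0,-0.001,0],[0.0108,0,-0.001,0],[0.0108,0,0.0018,0],[0.0108,0,0.0018,0],[0,0,0,0],[0,0,0,0]]]' 1
python3 - <<'E'
from h import *
cv2.imwrite("pics/s2.png",cv2.resize(imaging.read_camera("side")[140:290,230:400],None,fx=3.5,fy=3.5,interpolation=2))
to(.56,-.067,.006,1.466)
E
```

```text
time: 5.7
tool_pos: [0.4606, -0.0576, 0.0592]
tool_rot: [-0.164, -3.136, -0.0]
ft_force: [0.5, 0.6, -1.9]
gripper_width: 0.046
grasp_force: 61.6
t 5.75 pos [ 0.4616 -0.0577  0.0594] yang 1.466 q7 1.67 w 0.0463 | shift [-0.0988  0.001   0.0535] spin 0.0 F [-0.2 -0.4 -2.3]
```

View pics/s2.png

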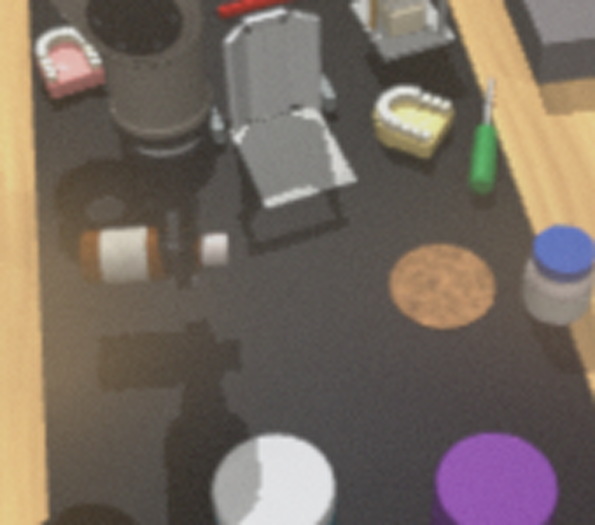

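The side view shows the bottle carried level (crop (150,255)): the pads hold its tilt. So I'll put it down farther out, regrip the cap and use a softer squeeze so that it can hang.

```bash

python3 -m inch '[[[-0.0217,0,0,0],[-0.0217,0,0,0],[-0.0217,0,0,0],[-0.0217,0,0,0],[-0.0217,0,0.01,0],[-0.0217,0,0.015,0],[0,0,0.015,0],[0,0,0.008,0],[0,0,0.005,0],[0,0,0,0]]]' 1
python3 -m inch '[[[0,0,0,0],[0,0,0,0],[0,0,0,0],[0,0,0,0],[0,0,0,0],[0,0,0,0]]]' -0.4
python3 -m inch '[[[-0.011,0,0,0],[-0.011,0,0,0],[-0.011,0,0,0],[-0.011,0,0,0],[0,0,0,0],[0,0,0,0]]]' 0.1
python3 - <<'E'
from h import *
to(.56,-.067,.006,1.466)
imaging.read_camera("wrist");ms=[]
m=imaging.silhouettes("wrist","bottle");print([(round(k['confidence'],2),k['extent']) for k in m])
q=np.argwhere(m[0]['mask'])[:,::-1].astype(float)
print(fit(lying,[("wrist",q)],[.486,-.058,-.1]))
E
```

```text
time: 6.58
tool_pos: [0.5905, -0.0714, 0.0062]
tool_rot: [-0.165, -3.136, -0.0]
ft_force: [-0.1, 0.5, -1.4]
gripper_width: 0.0462
grasp_force: 62.1
time: 7.08
tool_pos: [0.5909, -0.0713, 0.0067]
tool_rot: [0.165, 3.137, 0.0]
ft_force: [-0.4, -1.2, -0.5]
gripper_width: 0.0597
grasp_force: 0.0
time: 7.58
tool_pos: [0.6359, -0.076, 0.007]
tool_rot: [0.164, 3.135, -0.0]
ft_force: [1.7, -0.9, 1.7]
gripper_width: 0.0443
grasp_force: 61.6
t 7.58 pos [ 0.6359 -0.076   0.007 ] yang 1.466 q7 1.71 w 0.0443 | shift [0.0765 0.001  0.0007] spin -0.0 F [ 1.7 -0.9  1.7]
[(0.59, [262.5, 30.6, 129.3, 305.3])]
(array([ 0.53829645, -0.06618913, -0.11290689]), np.float64(1.469970996572839))
```

```bash

python3 -m inch '[[[0,0,0,0],[0,0,0,0],[0,0,0,0],[0,0,0,0]]]' -0.4
python3 -m inch '[[[-0.0135,0,0,0],[-0.0135,0,0,0],[0,0,0,0],[0,0,0,0]]]' -0.4
python3 -m inch '[[[0,0,0,0],[0,0,0,0],[0,0,0,0],[0,0,0,0]]]' 0.30
python3 -m inch '[[[0,0,0,0],[0,0,0,0],[0,0,0,0]]]' 0.36
python3 -m inch '[[[0,0,0,0],[0,0,0,0]]]' 0.38
python3 - <<'E'
from h import *
to(.56,-.067,.006,1.466)
imaging.read_camera("wrist");ms=[]
m=imaging.silhouettes("wrist","bottle");print([(round(k['confidence'],2),k['extent']) for k in m])
q=np.argwhere(m[0]['mask'])[:,::-1].astype(float)
print(fit(lying,[("wrist",q)],[.536,-.058,-.1]))
E
```

```text
time: 8.02
tool_pos: [0.6339, -0.0758, 0.0062]
tool_rot: [-0.164, -3.136, -0.0]
ft_force: [0.5, 0.2, -0.1]
gripper_width: 0.0601
grasp_force: 0.0
time: 8.35
tool_pos: [0.6614, -0.0787, 0.0062]
tool_rot: [-0.164, -3.137, 0.0]
ft_force: [0.3, 0.3, 0.3]
gripper_width: 0.0596
grasp_force: 0.0
time: 8.68
tool_pos: [0.661, -0.0787, 0.0065]
tool_rot: [-0.165, -3.137, -0.0]
ft_force: [0.2, 0.4, -0.9]
gripper_width: 0.03
grasp_force: 0.0
time: 8.93
tool_pos: [0.6611, -0.0787, 0.0065]
tool_rot: [-0.165, -3.137, -0.0]
ft_force: [-1.3, 0.5, 1.5]
gripper_width: 0.0275
grasp_force: 8.9
time: 9.1
tool_pos: [0.6611, -0.0787, 0.0064]
tool_rot: [-0.165, -3.137, -0.0]
ft_force: [-1.0, 0.7, 0.9]
gripper_width: 0.027
grasp_force: 23.6
t 9.1 pos [ 0.6611 -0.0787  0.0064] yang 1.466 q7 1.71 w 0.027 | shift [0.1018 0.0011 0.0005] spin -0.0 F [-1.   0.7  0.9]
[(0.72, [261.7, 0.0, 131.1, 294.7])]
(array([ 0.54639405, -0.06706002, -0.10556454]), np.float64(9.434604157068753))
```

```bash
cat >> h.py <<'E'
def tilt(cams=("side",),h=None):
    s=sensors.sense();M=R.from_rotvec(s['tool_rot']).as_matrix();g=s['tool_pos']-.0185*M[:,2]
    hx=-M[:,0] if h is None else h; hx=hx*[1,1,0];hx/=np.linalg.norm(hx);b=np.array([-hx[1],hx[0],0])
    def mod(p):
        a=hx*np.cos(p[0])+np.array([0,0,1])*np.sin(p[0]);n=np.cross(a,b)
        return (BO[:120,2:]-p[1])*a+BO[:120,1:2]*b+BO[:120,:1]*n+g
    for c in cams:
        imaging.read_camera(c);u=proj(c,[g])[0]
        for m in imaging.silhouettes(c,"bottle"):
            q=np.argwhere(m['mask'])[:,::-1].astype(float)
            if len(q)<20 or np.hypot(*(q.mean(0)-u))>80: continue
            print(c,round(m['confidence'],2),min((fit(mod,[(c,q)],[t,.12]) for t in(0.,.5,1.,1.5)),key=lambda k:k[1]))
E
python3 -m inch '[[[0,0,0,0],[0.0052,0,-0.0156,0],[0.0052,0,-0.0156,0],[0.0091,0,-0.0137,0],[0.0091,0,-0.0137,0],[0.0123,0,-0.011,0],[0.0123,0,-0.011,0],[0,0,0,0],[0,0,0,0]]]' 0.36
python3 -c "
from h import *
to(.56,-.067,.006,1.466);tilt(('side','top'))"
```

```text
time: 9.95
tool_pos: [0.6091, -0.0731, 0.0876]
tool_rot: [0.164, 3.135, 0.0]
ft_force: [0.3, -0.8, -0.6]
gripper_width: 0.0271
grasp_force: 13.7
t 9.95 pos [ 0.6091 -0.0731  0.0876] yang 1.466 q7 1.68 w 0.0271 | shift [0.0496 0.001  0.0815] spin 0.0 F [ 0.3 -0.8 -0.6]
side 0.71 (array([0.80092888, 0.12353841]), np.float64(1.0482372001181988))
```

The bottle is tilting as planned, at 46°. Finishing the arc.

```bash

python3 -m inch '[[[0.0148,0,-0.0074,0],[0.0148,0,-0.0074,0],[0.0161,0,-0.0033,0],[0.0161,0,-0.0033,0],[0.0165,0,0.0010,0],[0.0165,0,0.0010,0],[0,0,0.001,0],[0,0,0,0],[0,0,0,0]]]' 0.36
python3 -c "
from h import *
to(.56,-.067,.006,1.466);tilt(('side','top'))"
```

```text
time: 10.9
tool_pos: [0.515, -0.0632, 0.1053]
tool_rot: [0.164, 3.137, -0.0]
ft_force: [0.6, 0.5, -2.1]
gripper_width: 0.0275
grasp_force: 14.0
t 10.9 pos [ 0.515  -0.0632  0.1053] yang 1.466 q7 1.65 w 0.0275 | shift [-0.0451  0.0009  0.0993] spin 0.0 F [ 0.6  0.5 -2.1]
side 0.97 (array([0.88165474, 0.12195137]), np.float64(0.9366866267108739))
```

```bash

python3 -m inch '[[[0,0,0,0],[0,0,0,0],[0,0,0,0]]]' 0.35
python3 -c "
from h import *
tilt()"
python3 -m inch '[[[0,0,0,0],[0,0,0,0],[0,0,0,0]]]' 0.343
python3 -c "
from h import *
tilt()"
python3 -m inch '[[[0,0,0,0],[0,0,0,0],[0,0,0,0]]]' 0.337
python3 -c "
from h import *
tilt()"
```

```text
time: 11.35
tool_pos: [0.5149, -0.0633, 0.1058]
tool_rot: [0.165, 3.136, -0.0]
ft_force: [-0.2, -0.6, -0.6]
gripper_width: 0.0276
grasp_force: 4.7
side 0.59 (array([1.18098655, 0.12895051]), np.float64(1.994109318274796))
side 0.58 (array([ 1.21320406, -0.11183925]), np.float64(11.217539078034404))
time: 11.7
tool_pos: [0.5144, -0.0632, 0.1056]
tool_rot: [0.165, 3.137, 0.0]
ft_force: [-0.4, -0.5, 1.1]
gripper_width: 0.0277
grasp_force: 0.7
side 0.83 (array([1.17545472, 0.12096027]), np.float64(1.645546717146725))
time: 12.05
tool_pos: [0.5143, -0.0632, 0.1056]
tool_rot: [0.165, 3.137, 0.0]
ft_force: [0.2, 0.2, 0.9]
gripper_width: 0.0282
grasp_force: 0.8
side 0.72 (array([1.17257889, 0.12787256]), np.float64(1.621597043191599))
```

```bash

python3 -m inch '[[[0,0,0,0],[0,0,0,0],[0.006,0,-0.0014,0],[0.006,0,-0.001,0],[0.0062,0,0,0],[0.0062,0,0,0],[0.0062,0,0,0],[0.0062,0,0.001,0],[0.006,0,0.001,0],[0.006,0,0.001,0],[0,0,0,0],[0,0,0,0]]]' 0.35
python3 -c "
from h import *
to(.56,-.067,.006,1.466);tilt(('side','top'))"
```

```text
time: 13.15
tool_pos: [0.4675, -0.0582, 0.1061]
tool_rot: [0.164, 3.133, 0.0]
ft_force: [2.4, -0.3, 6.5]
gripper_width: 0.0279
grasp_force: 9.1
t 13.15 pos [ 0.4675 -0.0582  0.1061] yang 1.466 q7 1.62 w 0.0279 | shift [-0.0924  0.0009  0.1006] spin -0.0 F [ 2.4 -0.3  6.5]
side 0.82 (array([1.50918965, 0.12592323]), np.float64(1.7569587025424196))
```

```bash

python3 -m inch '[[[0,0,0,0],[0,0,0,0],[0,0,0,0],[0,0,0,0]]]' 0.28
python3 -c "
from h import *
tilt(('side','top'))
cv2.imwrite('pics/s3.png',cv2.resize(imaging.read_camera('side')[140:290,230:400],None,fx=3.5,fy=3.5,interpolation=2))"
```

```text
time: 13.68
tool_pos: [0.4669, -0.0584, 0.1056]
tool_rot: [0.165, 3.134, -0.0]
ft_force: [1.3, 0.2, 6.1]
gripper_width: 0.0308
grasp_force: 3.2
side 0.67 (array([-1.60262476, -0.03568075]), np.float64(2.343483347118965))
side 0.43 (array([ 1.11445535, -0.158517  ]), np.float64(14.906278820591632))
```

View pics/s3.png

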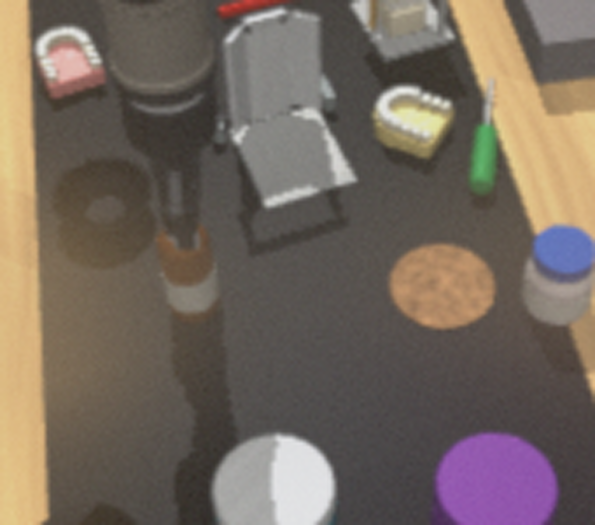

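The bottle stands upright in the fingers (crop (188,270)), with the fingertips touching its shoulder. Backing up a little, gripping firmly and carrying it to the coaster.

```bash

python3 -m inch '[[[0,0,-0.003,0],[0,0,-0.003,0],[0,0,0,0],[0,0,0,0]]]' 0.28
python3 -m inch '[[[0,0,0,0],[0,0,0,0],[0,0,0,0],[0,0,0,0],[0,0,-0.01,0],[0,0,-0.01,0],[0,0,-0.01,0],[0,0,0,0],[0,0,0,0]]]' 0.6
python3 - <<'E'
from h import *
tilt(('side','top'))
to(.703,-.082,.15,1.466)
E
```

```text
time: 14.27
tool_pos: [0.4653, -0.058, 0.1108]
tool_rot: [-0.164, -3.137, -0.0]
ft_force: [-0.1, 0.1, -0.1]
gripper_width: 0.0307
grasp_force: 0.0
time: 15.02
tool_pos: [0.4662, -0.058, 0.1417]
tool_rot: [0.164, 3.135, 0.001]
ft_force: [-0.2, 0.1, -1.7]
gripper_width: 0.0257
grasp_force: 59.1
side 0.71 (array([-1.55812732, -0.03973162]), np.float64(1.131845669769406))
side 0.43 (array([ 1.03446112, -0.12832793]), np.float64(14.989086123569866))
t 15.22 pos [ 0.4653 -0.0581  0.1406] yang 1.466 q7 1.59 w 0.0255 | shift [-0.2388  0.001  -0.0096] spin 0.0 F [-0.1  1.1 -2.1]
```

```bash

python3 -m inch '[[[-0.02,0,0,0],[-0.03,0,0,0],[-0.03,0,0,0],[-0.03,0,0,0],[-0.03,0,0,0],[-0.03,0,0,0],[-0.03,0,0,0],[-0.02,0,0,0],[-0.01,0,0,0],[-0.009,0,0,0],[0,0,0,0],[0,0,0,0]]]' 0.6
python3 - <<'E'
from h import *
to(.703,-.082,.115,1.466)
z0=sensors.sense()['tool_pos'][2]-.111
mod=upr(np.r_[ring(.024,z0),ring(.024,z0+.092)])
for c in("side","top","wrist"):
    imaging.read_camera(c)
    for m in imaging.silhouettes(c,"bottle"):
        q=np.argwhere(m['mask'])[:,::-1].astype(float)
        print(c,round(m['confidence'],2),m['extent'],fit(mod,[(c,q)],[.703,-.082]))
cv2.imwrite('pics/s4.png',cv2.resize(imaging.read_camera('side')[140:290,270:440],None,fx=3.5,fy=3.5,interpolation=2))
E
```

```text
time: 16.22
tool_pos: [0.7028, -0.0831, 0.1401]
tool_rot: [-0.165, -3.136, 0.0]
ft_force: [-0.1, 0.3, -1.5]
gripper_width: 0.0256
grasp_force: 59.1
t 16.22 pos [ 0.7028 -0.0831  0.1401] yang 1.466 q7 1.67 w 0.0256 | shift [-0.0002  0.0011  0.0251] spin -0.0 F [-0.1  0.3 -1.5]
side 0.7 [351.2, 186.2, 15.5, 36.2] (array([ 0.70271616, -0.07524757]), np.float64(1.3736134926733485))
wrist 0.65 [283.5, 165.7, 86.5, 126.6] (array([ 0.70581511, -0.08408025]), np.float64(6.935969532892737))
wrist 0.26 [489.5, 141.2, 72.6, 78.9] (array([0.69423324, 0.08087826]), np.float64(14.484647400577272))
```

View pics/s4.png

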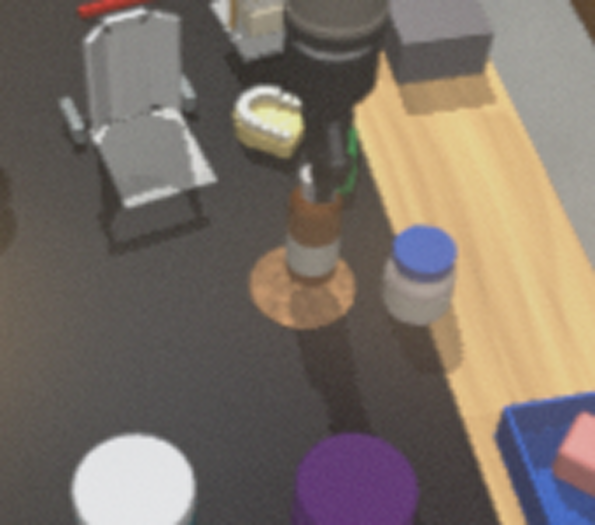

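The bottle hangs upright over the coaster (crop (313,240)). Lowering it and letting go.

```bash

python3 -m inch '[[[0,0,0.006,0],[0,0,0.006,0],[0,0,0.006,0],[0,0,0.004,0],[0,0,0.0025,0],[0,0,0.001,0],[0,0,0,0],[0,0,0,0]]]' 0.6
python3 -m inch '[[[0,0,0,0],[0,0,0,0],[0,0,0,0],[0,0,0,0]]]' 0.30
python3 -m inch '[[[0,0,0,0],[0,0,0,0],[0,0,0,0],[0,0,0,0],[0,0,-0.02,0],[0,0,-0.03,0],[0,0,-0.03,0],[0,0,-0.03,0],[0,0,0,0]]]' -0.1
python3 - <<'E'
from h import *
mod=upr(BO+[0,0,.004])
for c in("side","top"):
    imaging.read_camera(c)
    for m in imaging.silhouettes(c,"bottle"):
        q=np.argwhere(m['mask'])[:,::-1].astype(float)
        print(c,round(m['confidence'],2),m['extent'],fit(mod,[(c,q)],[.703,-.082]))
to(.50,-.43,.2,0)
E
```

```text
time: 17.23
tool_pos: [0.7035, -0.0832, 0.1154]
tool_rot: [0.165, 3.137, -0.0]
ft_force: [-0.1, 1.7, -2.1]
gripper_width: 0.0258
grasp_force: 59.3
time: 17.57
tool_pos: [0.7036, -0.0832, 0.1157]
tool_rot: [0.165, 3.137, 0.0]
ft_force: [-0.8, 0.8, -0.1]
gripper_width: 0.0297
grasp_force: 0.0
time: 18.32
tool_pos: [0.7068, -0.0841, 0.2328]
tool_rot: [0.165, 3.126, -0.0]
ft_force: [0.8, -1.0, 0.1]
gripper_width: 0.0468
grasp_force: 0.0
side 0.87 [350.7, 190.9, 17.3, 35.9] (array([ 0.70426045, -0.08042085]), np.float64(0.6467352782674184))
t 18.52 pos [ 0.7028 -0.0829  0.2243] yang 1.466 q7 1.65 w 0.0472 | shift [ 0.1653 -0.3664  0.0245] spin 1.466 F [ 0.4  0.2 -0.3]
```

The bottle is upright at about (0.704, -0.080), on the coaster. Now going behind the flask, on its side away from the cradle, with the fingers 60 mm apart as a pushing fork.

```bash

python3 -m inch '[[[0.0172,-0.0302,0,0],[0.0172,-0.0302,0,0],[0.0172,-0.0302,0,0],[0.0172,-0.0302,0,0],[0.0172,-0.0302,0,0],[0.0172,-0.0302,0,0],[0.0172,-0.0302,0,0],[0.0172,-0.0302,0,0],[0.0172,-0.0302,0,0],[0.0172,-0.0302,0,0],[0.0172,-0.0302,0,0]]]' -0.4
python3 -m inch '[[[0,0,0,0.12],[0,0,0,0.12],[0,0,0,0.12],[0,0,0,0.12],[0,0,0,0.12],[0,0,0,0.12],[0,0,0,0.12],[0,0,0,0.12],[0,0,0,0.12],[0,0,0,0.12],[0,0,0,0.12],[0,0,0,0.12],[0,0,0,0.12],[0,0,0,0.12],[0,0,0,0.12],[0,0,0,0]]]' -0.4
python3 - <<'E'
from h import *
ms=[]
for c,g in(("side",(309,289)),("top",(415,225))):
    imaging.read_camera(c);b=mask(c,"flask",g)
    if b: print(c,b[0]);ms.append((c,b[1]))
if ms: print(fit(upr(FL),ms,[.503,-.327]))
to(.4803,-.393,.047,1.241+np.pi/2)
E
```

```text
time: 19.43
tool_pos: [0.4786, -0.3942, 0.2238]
tool_rot: [-0.164, -3.135, -0.002]
ft_force: [0.2, 0.6, 0.4]
gripper_width: 0.0599
grasp_force: 0.0
time: 20.77
tool_pos: [0.48, -0.3929, 0.2237]
tool_rot: [-2.561, -1.815, 0.003]
ft_force: [-0.1, -0.0, -0.2]
gripper_width: 0.0595
grasp_force: 0.0
side 0.72
top 0.58
(array([ 0.5027626 , -0.32689594]), np.float64(2.192427947002538))
t 20.97 pos [ 0.4802 -0.3935  0.2248] yang -0.331 q7 0.65 w 0.0598 | shift [4.000e-04 1.000e-04 1.778e-01] spin -0.001 F [-0.4 -0.   0.4]
```

```bash

python3 -m inch '[[[0,0,0.03,0],[0,0,0.03,0],[0,0,0.03,0],[0,0,0.03,0],[0,0,0.03,0],[0,0,0.02,0],[0,0,0.0075,0],[0,0,0,0],[0.008,0,0,0],[0.008,0,0,0],[0.006,0,0,0],[0.006,0,0,0],[0.006,0,0,0],[0.006,0,0,0],[0.006,0,0,0],[0.006,0,0,0]]]' -0.4
python3 - <<'E'
from h import *
to(.4803,-.393,.047,1.241+np.pi/2)
s=sensors.sense();M=R.from_rotvec(s['tool_rot']).as_matrix();g=s['tool_pos'][:2]+.046*M[:2,0]
for c in("side","top"):
    imaging.read_camera(c);b=mask(c,"flask",proj(c,[[*g,.06]])[0])
    if b: print(c,round(b[0],2),fit(upr(FL),[(c,b[1])],g),g)
cv2.imwrite('pics/s5.png',cv2.resize(imaging.read_camera('side')[170:370,220:420],None,fx=2.9,fy=2.9,interpolation=2))
E
```

```text
time: 22.3
tool_pos: [0.4978, -0.346, 0.0492]
tool_rot: [2.558, 1.818, -0.001]
ft_force: [-2.5, -5.6, 5.4]
gripper_width: 0.0598
grasp_force: 3.1
t 22.3 pos [ 0.4978 -0.346   0.0492] yang -0.335 q7 0.72 w 0.0598 | shift [-0.0501 -0.0011  0.0023] spin -0.005 F [-2.5 -5.6  5.4]
side 0.66 (array([ 0.51856925, -0.30367251]), np.float64(4.848523872824808)) [ 0.51293059 -0.30258883]
top 0.86 (array([ 0.53619585, -0.27859138]), np.float64(8.683932027660191)) [ 0.51293059 -0.30258883]
```

View pics/s5.png

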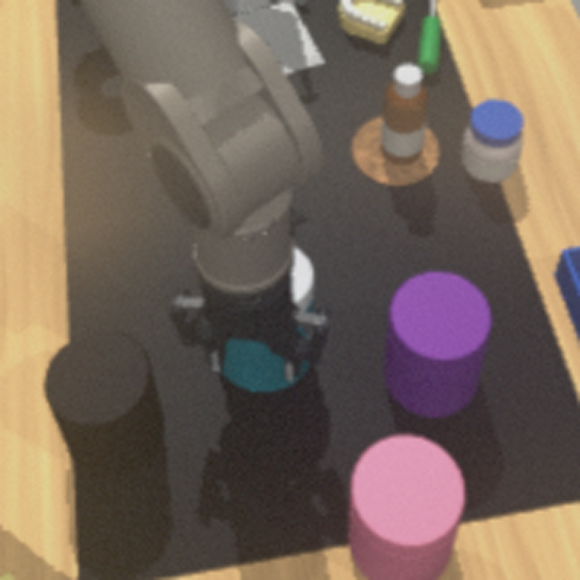

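The bottle stands on the cork. The flask is upright ahead of the fingers (crop (265,345)), but there is a 5 N upward force, so the gripper body may be rubbing on the lid. Backing off, raising slightly and pushing again slowly.

```bash

python3 -m inch '[[[-0.006,0,0,0],[-0.006,0,0,0],[-0.003,0,0,0],[0,0,0,0],[0,0,0,0]]]' -0.4
python3 -m inch '[[[0,0,-0.008,0],[0,0,0,0],[0.005,0,0,0],[0.005,0,0,0],[0.004,0,0,0],[0.004,0,0,0],[0.004,0,0,0],[0.004,0,0,0]]]' -0.4
python3 -m inch '[[[0.004,0,0,0],[0.004,0,0,0],[0.004,0,0,0],[0.004,0,0,0]]]' -0.4
python3 - <<'E'
from h import *
to(.4803,-.393,.047,1.241+np.pi/2)
cv2.imwrite('pics/w6.png',imaging.read_camera('wrist'))
E
```

```text
time: 22.97
tool_pos: [0.4922, -0.3596, 0.0479]
tool_rot: [2.561, 1.82, -0.001]
ft_force: [-1.3, -3.0, 1.4]
gripper_width: 0.0597
grasp_force: 0.0
time: 23.63
tool_pos: [0.5011, -0.3399, 0.059]
tool_rot: [2.555, 1.812, -0.003]
ft_force: [-4.9, -11.9, 14.1]
gripper_width: 0.0597
grasp_force: 2.0
time: 23.97
tool_pos: [0.5069, -0.3248, 0.0591]
tool_rot: [2.555, 1.811, -0.002]
ft_force: [-4.3, -11.6, 14.6]
gripper_width: 0.0599
grasp_force: 2.0
t 23.97 pos [ 0.5069 -0.3248  0.0591] yang -0.337 q7 0.67 w 0.0599 | shift [-0.0731 -0.0026  0.0126] spin -0.008 F [ -4.3 -11.6  14.6]
```

View pics/w6.png

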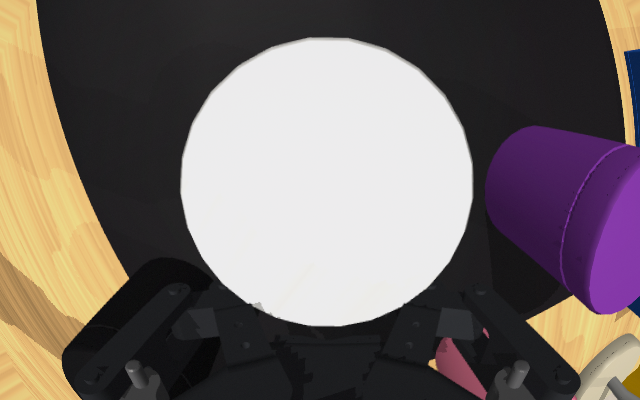

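The wrist view shows the lid squarely ahead (centre (327,182)), with the inner finger links riding on its rear rim around (260,305) and (410,300). That is too high a contact. Backing off and narrowing the fork, so that only the fingertips push low.

```bash

python3 -m inch '[[[-0.008,0,0,0],[-0.01,0,0,0],[-0.01,0,0,0],[-0.01,0,0,0],[-0.01,0,0,0],[0,0,0,0]]]' -0.4
python3 -m inch '[[[0,0,0.004,0],[0,0,0.0045,0],[0,0,0,0],[0,0,0,0],[0,0,0,0],[0,0,0,0]]]' 0.4
python3 - <<'E'
from h import *
to(.4803,-.393,.047,1.241+np.pi/2)
g=[.535,-.27]
imaging.read_camera("wrist")
for k in imaging.silhouettes("wrist","flask"):
    q=np.argwhere(k['mask'])[:,::-1].astype(float); print(k['extent'],k['confidence'],fit(upr(FL),[("wrist",q)],g))
for c in("side","top"):
    imaging.read_camera(c);b=mask(c,"flask",proj(c,[[*g,.06]])[0])
    if b: print(c,round(b[0],2),fit(upr(FL),[(c,b[1])],g))
E
```

```text
time: 24.52
tool_pos: [0.489, -0.367, 0.0559]
tool_rot: [2.562, 1.817, -0.002]
ft_force: [-0.4, -0.7, 0.2]
gripper_width: 0.0597
grasp_force: 0.0
time: 25.02
tool_pos: [0.4909, -0.3641, 0.0474]
tool_rot: [-2.559, -1.822, -0.0]
ft_force: [0.7, 0.4, 0.7]
gripper_width: 0.0257
grasp_force: 0.0
t 25.02 pos [ 0.4909 -0.3641  0.0474] yang -0.333 q7 0.75 w 0.0257 | shift [-0.0307 -0.0006  0.0004] spin -0.004 F [0.7 0.4 0.7]
[452.8, 276.4, 158.0, 123.6] 0.78 (array([ 0.60506143, -0.50744594]), np.float64(25.483777332808092))
[167.5, 0.0, 337.6, 241.2] 0.71 (array([ 0.5234499 , -0.28679121]), np.float64(28.53400001086731))
[500.4, 67.5, 138.7, 184.3] 0.69 (array([ 0.67070635, -0.35728769]), np.float64(26.525101123971723))
[22.0, 212.9, 197.3, 187.1] 0.65 (array([ 0.35976408, -0.36163196]), np.float64(14.645626137565076))
side 0.62 (array([ 0.52407973, -0.28737372]), np.float64(7.58034666862141))
top 0.79 (array([ 0.52597358, -0.28386915]), np.float64(4.258630513357865))
```

```bash

python3 -m inch '[[[0.008,0,0,0],[0.008,0,0,0],[0.005,0,0,0],[0.005,0,0,0],[0.004,0,0,0],[0.004,0,0,0],[0.004,0,0,0],[0.004,0,0,0],[0.004,0,0,0],[0.004,0,0,0]]]' 0.4
python3 -m inch '[[[0.004,0,0,0],[0.004,0,0,0],[0.004,0,0,0],[0.004,0,0,0],[0.004,0,0,0]]]' 0.4
```

```text
time: 26.15
tool_pos: [0.507, -0.3183, 0.0479]
tool_rot: [2.559, 1.819, -0.001]
ft_force: [-1.6, -5.5, 3.7]
gripper_width: 0.0257
grasp_force: 1.2
time: 26.57
tool_pos: [0.5133, -0.2993, 0.0478]
tool_rot: [2.56, 1.819, -0.001]
ft_force: [-1.3, -5.4, 3.0]
gripper_width: 0.0257
grasp_force: 1.2
```

```bash

python3 -m inch '[[[0.006,0,0,0],[0.008,0,0,0],[0.009,0,0,0],[0.009,0,0,0],[0.009,0,0,0],[0.009,0,0,0],[0.009,0,0,0],[0.009,0,0,0],[0.009,0,0,0],[0.009,0,0,0],[0.009,0,0,0],[0.009,0,0,0],[0.009,0,0,0],[0.009,0,0,0],[0.007,0,0,0],[0.005,0,0,0],[0.003,0,0,0],[0,0,0,0]]]' 0.4
python3 - <<'E'
from h import *
s=sensors.sense();M=R.from_rotvec(s['tool_rot']).as_matrix();g=s['tool_pos'][:2]+.057*M[:2,0];print(g)
to(*g,.047)
for c in("side","top"):
    imaging.read_camera(c);b=mask(c,"flask",proj(c,[[*g,.06]])[0])
    if b: print(c,round(b[0],2),fit(upr(FL),[(c,b[1])],g))
imaging.read_camera("wrist")
for k in imaging.silhouettes("wrist","flask"):
    q=np.argwhere(k['mask'])[:,::-1].astype(float); print(k['extent'],k['confidence'],q.mean(0))
E
```

```text
time: 28.07
tool_pos: [0.5584, -0.1684, 0.0473]
tool_rot: [-2.559, -1.822, 0.001]
ft_force: [-0.3, -3.2, 0.6]
gripper_width: 0.0257
grasp_force: 0.5
[ 0.57706736 -0.1145633 ]
t 28.07 pos [ 0.5584 -0.1684  0.0473] yang -0.333 q7 0.43 w 0.0257 | shift [0.057  0.     0.0003] spin 0 F [-0.3 -3.2  0.6]
side 0.88 (array([ 0.58425513, -0.11817825]), np.float64(5.53451592774806))
[156.0, 1.5, 344.0, 316.6] 0.78 [327.16255551 154.71362889]
[503.6, 317.4, 86.5, 82.6] 0.66 [552.75015309 368.62339253]
```

```bash

python3 -m inch '[[[0.005,0,0,0],[0.008,0,0,0],[0.009,0,0,0],[0.009,0,0,0],[0.009,0,0,0],[0.009,0,0,0],[0.009,0,0,0],[0.009,0,0,0],[0.009,0,0,0],[0.009,0,0,0],[0.008,0,0,0],[0.006,0,0,0],[0.004,0,0,0],[0.002,0,0,0],[0,0,0,0]]]' 0.4
python3 -m inch '[[[-0.01,0,0,0],[-0.015,0,0,0],[-0.015,0,0,0],[-0.01,0,0,0],[0,0,0,0]]]' 0.4
python3 - <<'E'
from h import *
s=sensors.sense();M=R.from_rotvec(s['tool_rot']).as_matrix();g=s['tool_pos'][:2]+.107*M[:2,0];print(g)
ms=[]
for c in("side","top"):
    imaging.read_camera(c);b=mask(c,"flask",proj(c,[[*g,.06]])[0])
    if b: print(c,round(b[0],2),fit(upr(FL),[(c,b[1])],g))
imaging.read_camera("wrist")
for k in imaging.silhouettes("wrist","flask"):
    q=np.argwhere(k['mask'])[:,::-1].astype(float); print(k['extent'],k['confidence'],q.mean(0), fit(upr(FL),[("wrist",q)],g))
to(.624,-.072,.047)
E
```

```text
time: 29.62
tool_pos: [0.593, -0.0689, 0.0472]
tool_rot: [-2.559, -1.822, -0.0]
ft_force: [-0.2, -1.7, 0.7]
gripper_width: 0.0258
grasp_force: 0.4
time: 30.03
tool_pos: [0.575, -0.121, 0.0478]
tool_rot: [2.564, 1.814, -0.001]
ft_force: [-0.8, 0.1, -0.5]
gripper_width: 0.0258
grasp_force: 0.0
[ 0.61059867 -0.02015578]
side 0.65 (array([ 0.61434044, -0.02187781]), np.float64(6.581263093775618))
top 0.81 (array([ 0.61419749, -0.01754389]), np.float64(10.873784117815136))
[158.5, 0.0, 336.5, 180.9] 0.94 [326.47783812  78.34885996] (array([ 0.61128463, -0.02164516]), np.float64(43.779969055498036))
t 30.33 pos [ 0.5769 -0.116   0.0473] yang -0.333 q7 0.34 w 0.0255 | shift [0.0569 0.0301 0.0003] spin 0 F [-0.6  0.3 -0.7]
```

```bash

python3 -m inch '[[[0,0,0,-0.1074],[0,0,0,-0.1074],[0,0,0,-0.1074],[0,0,0,-0.1074],[0,0,0,-0.1074],[0.003,0.013,0,0],[0.003,0.014,0,0],[0.003,0.014,0,0],[0.003,0.0136,0,0],[0,0,0,0],[0,0,0,0]]]' 0.4
python3 - <<'E'
from h import *
to(.628,-.093,.047,.204)
imaging.read_camera("wrist");ss=imaging.silhouettes("wrist","flask")
for k in ss: print(k['extent'],round(k['confidence'],2))
for n,c in (("bar","side"),("bar","top")):
    a=imaging.read_camera(c).astype(int)
    red=((a[...,2]>130)&(a[...,1]<75)&(a[...,0]<75)).astype(np.uint8);k,l,st,ce=cv2.connectedComponentsWithStats(red)
    for j in range(1,k):
        if st[j,4]>20: 
            q=np.argwhere(l==j)[:,::-1].astype(float);mn=q.mean(0);u=np.linalg.svd(q-mn,full_matrices=False)[2][0];t=(q-mn)@u
            print(c,st[j],[np.round(unproj(c,mn+u*x,.18),3) for x in(t.min(),0,t.max())])
E
```

```text
time: 31.25
tool_pos: [0.6278, -0.0933, 0.0471]
tool_rot: [-1.982, -2.437, 0.0]
ft_force: [-0.5, -0.1, -0.2]
gripper_width: 0.0256
grasp_force: 0.0
t 31.25 pos [ 0.6278 -0.0933  0.0471] yang 0.205 q7 0.7 w 0.0256 | shift [0.0002 0.0003 0.0001] spin 0.001 F [-0.5 -0.1 -0.2]
[0.0, 338.0, 106.2, 61.2] 0.96
[151.4, 0.0, 333.7, 269.2] 0.64
side [292 138  16   6  45] [array([0.575, 0.154, 0.18 ]), array([0.549, 0.15 , 0.18 ]), array([0.525, 0.146, 0.18 ])]
top [226 174  11  41 156] [array([0.629, 0.16 , 0.18 ]), array([0.578, 0.15 , 0.18 ]), array([0.528, 0.139, 0.18 ])]
```

```bash

python3 -m inch '[[[0.008,0,0,0],[0.008,0,0,0],[0.005,0,0,0],[0.005,0,0,0],[0.005,0,0,0],[0.006,0,0,0],[0.006,0,0,0],[0.006,0,0,0],[0.006,0,0,0],[0.006,0,0,0],[0.006,0,0,0],[0.006,0,0,0],[0.006,0,0,0],[0.006,0,0,0]]]' 0.4
python3 -m inch '[[[0.006,0,0,0],[0.006,0,0,0],[0.006,0,0,0],[0.006,0,0,0],[0.006,0,0,0],[0.006,0,0,0],[0.006,0,0,0]]]' 0.4
python3 - <<'E'
from h import *
s=sensors.sense();M=R.from_rotvec(s['tool_rot']).as_matrix();g=s['tool_pos'][:2]+.057*M[:2,0];print(g)
for c in("side","top"):
    imaging.read_camera(c);b=mask(c,"flask",proj(c,[[*g,.06]])[0])
    if b: print(c,round(b[0],2),fit(upr(FL+[0,0,.002]),[(c,b[1])],g))
to(.5815+.0116,.131-.0558,.047)
imaging.read_camera("wrist");ss=imaging.silhouettes("wrist","flask")
for k in ss: print(k['extent'],round(k['confidence'],2))
E
```

```text
time: 32.62
tool_pos: [0.6117, -0.0131, 0.0486]
tool_rot: [1.985, 2.429, 0.001]
ft_force: [1.1, -5.7, 1.9]
gripper_width: 0.0259
grasp_force: 1.2
time: 33.2
tool_pos: [0.6029, 0.0292, 0.0482]
tool_rot: [1.985, 2.431, 0.001]
ft_force: [0.7, -6.8, 3.8]
gripper_width: 0.0256
grasp_force: 1.2
[0.59148296 0.08501593]
side 0.63 (array([0.58815675, 0.08749262]), np.float64(3.5785032143785025))
top 0.61 (array([0.53511673, 0.03382679]), np.float64(14.159426869268987))
t 33.4 pos [0.6021 0.0305 0.0475] yang 0.203 q7 0.52 w 0.0259 | shift [0.0456 0.0002 0.0005] spin 0 F [ 1.4 -2.7  2.2]
[154.5, 0.1, 348.1, 324.2] 0.67
```

```bash

python3 -m inch '[[[0.005,0,0,0],[0.006,0,0,0],[0.006,0,0,0],[0.006,0,0,0],[0.006,0,0,0],[0.005,0,0,0],[0.004,0,0,0],[0.003,0,0,0]]]' 0.4
python3 -m inch '[[[0.002,0,0,0],[0.002,0,0,0]]]' 0.4
python3 -m inch '[[[0.002,0,0,0],[0.001,0,0,0]]]' 0.4
python3 -c "
from h import *
to(.5815+.0116,.131-.0558,.047)"
```

```text
time: 34.17
tool_pos: [0.5939, 0.0693, 0.0474]
tool_rot: [1.984, 2.433, -0.002]
ft_force: [2.9, -14.0, 1.7]
gripper_width: 0.0258
grasp_force: 1.2
time: 34.33
tool_pos: [0.5937, 0.0698, 0.0479]
tool_rot: [1.986, 2.428, -0.004]
ft_force: [3.1, -18.4, 4.5]
gripper_width: 0.0255
grasp_force: 1.9
time: 34.5
tool_pos: [0.5936, 0.0709, 0.0484]
tool_rot: [1.986, 2.425, -0.005]
ft_force: [3.1, -20.6, 5.1]
gripper_width: 0.0252
grasp_force: 3.0
t 34.5 pos [0.5936 0.0709 0.0484] yang 0.198 q7 0.44 w 0.0252 | shift [0.0043 0.0003 0.0013] spin 0 F [  3.1 -20.6   5.1]
```

```bash

python3 -m inch '[[[-0.004,0,0,0],[-0.01,0,0,0],[-0.02,0,0,0],[-0.03,0,0,0],[-0.02,0,-0.02,0],[0,0,-0.04,0],[0,0,-0.04,0],[0,0,-0.04,0],[0,0,-0.04,0],[0,0,-0.03,0],[0,0,0,0]]]' 0.4
python3 -m inch '[[[0,0,0,-0.1208],[0,0,0,-0.1208],[0,0,0,-0.1208],[0,0,0,-0.1208],[0,0,0,-0.1208],[0,0,0,-0.1208],[0,0,0,-0.1208],[0,0,0,-0.1208],[0,0,0,-0.1208],[0,0,0,-0.1208],[0,0,0,-0.1208],[0,0,0,-0.1208],[0,0,0,-0.1208],[0,0,0,0]]]' -0.4
python3 - <<'E'
from h import *
to(.5775,.149,.26,1.775)
g=np.array([.582,.126])
for c in("side","top"):
    a=imaging.read_camera(c);b=mask(c,"flask",proj(c,[[*g,.06]])[0])
    if b: print(c,round(b[0],2),fit(upr(FL+[0,0,.002]),[(c,b[1])],g))
    if c=="side": cv2.imwrite('pics/s7.png',cv2.resize(a[80:260,240:430],None,fx=3,fy=3,interpolation=2))
    a=a.astype(int)
    red=((a[...,2]>130)&(a[...,1]<75)&(a[...,0]<75)).astype(np.uint8);k,l,st,ce=cv2.connectedComponentsWithStats(red)
    for j in range(1,k):
        if st[j,4]>20: 
            q=np.argwhere(l==j)[:,::-1].astype(float);mn=q.mean(0);u=np.linalg.svd(q-mn,full_matrices=False)[2][0];t=(q-mn)@u
            print(c,st[j],[np.round(unproj(c,mn+u*x,.18),3) for x in(t.min(),0,t.max())])
E
```

```text
time: 35.42
tool_pos: [0.6123, -0.0041, 0.2637]
tool_rot: [1.98, 2.433, 0.013]
ft_force: [0.2, -0.1, 0.2]
gripper_width: 0.0256
grasp_force: 0.0
time: 36.58
tool_pos: [0.6085, -0.0035, 0.2564]
tool_rot: [0.327, -3.122, -0.003]
ft_force: [-0.7, -0.1, -0.0]
gripper_width: 0.0601
grasp_force: 0.0
t 36.58 pos [ 0.6085 -0.0035  0.2564] yang 1.78 q7 1.83 w 0.0601 | shift [-0.0013  0.1556 -0.0032] spin 0.005 F [-0.7 -0.1 -0. ]
side 0.57 (array([0.58600602, 0.12294209]), np.float64(1.114293705453364))
side [292 136  25   8  69] [array([0.608, 0.163, 0.18 ]), array([0.566, 0.154, 0.18 ]), array([0.525, 0.146, 0.18 ])]
top [225 175   9  31 103] [array([0.627, 0.161, 0.18 ]), array([0.593, 0.154, 0.18 ]), array([0.55 , 0.146, 0.18 ])]
```

View pics/s7.png

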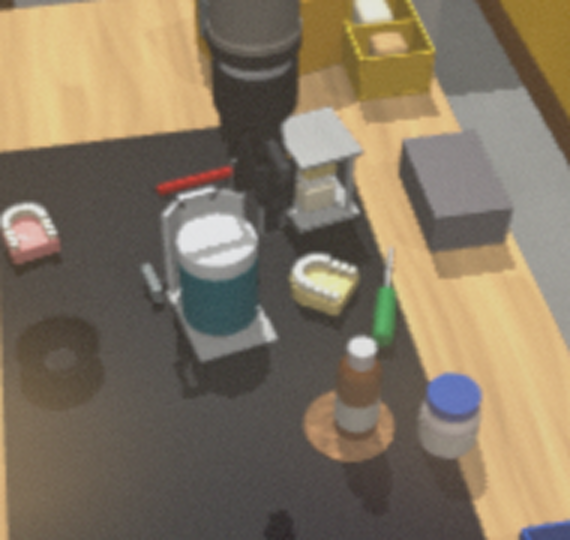

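The flask stands fully seated in the trough (crop (218,270)), and the bottle is upright on the cork (crop (358,390)). Going over the bar at crop (195,180).

```bash

python3 -m inch '[[[0,0.035,0,0],[0,0.04,0,0],[0,0.04,0,0],[0,0.03,0,0],[0,0.0126,0,0],[0,0,0,0],[0,0,0.02,0],[0,0,0.03,0],[0,0,0.025,0],[0,0,0.015,0],[0,0,0.005,0],[0,0,0,0]]]' -0.4
python3 -c "
from h import *
to(.5775,.151,.161,1.775)"
```

```text
time: 37.78
tool_pos: [0.5772, 0.1475, 0.1612]
tool_rot: [0.313, -3.124, 0.003]
ft_force: [0.3, -0.3, -0.5]
gripper_width: 0.0593
grasp_force: 0.0
t 37.78 pos [0.5772 0.1475 0.1612] yang 1.771 q7 1.58 w 0.0593 | shift [-0.001   0.0034  0.0002] spin -0.004 F [ 0.3 -0.3 -0.5]
```

```bash

python3 -m inch '[[[0,0.002,0,0],[0,0,0,0],[0,0,0,0],[0,0,0,0],[0,0,0,0],[0,0,0,0]]]' 0.6
python3 -m inch '[[[0,0,0,0],[0,0,0,0],[0,0,0,0]]]' 0.85
python3 -c "
from h import *
to(.5775,.151,.161,1.775)"
```

```text
time: 38.28
tool_pos: [0.5773, 0.1514, 0.1628]
tool_rot: [-0.318, 3.125, 0.0]
ft_force: [0.6, -0.9, 0.0]
gripper_width: 0.0173
grasp_force: 0.0
time: 38.53
tool_pos: [0.5774, 0.151, 0.1629]
tool_rot: [-0.317, 3.125, -0.0]
ft_force: [-0.6, -2.1, 5.1]
gripper_width: 0.0095
grasp_force: 58.5
t 38.53 pos [0.5774 0.151  0.1629] yang 1.773 q7 1.57 w 0.0095 | shift [-0.0001 -0.0001  0.0019] spin -0.002 F [-0.6 -2.1  5.1]
```

```bash

python3 -m inch '[[[0,0.004,0,0],[0,0.0076,-0.0005,0],[0,0.0076,-0.0005,0],[0,0.0076,-0.0005,0],[0,0.0076,-0.0005,0],[0,0.0076,-0.0005,0],[0,0.0075,0.0014,0],[0,0.0075,0.0014,0],[0,0.0075,0.0014,0],[0,0.0075,0.0015,0],[0,0.0075,0.0015,0],[0,0.0075,0.0015,0],[0,0,0,0]]]' 0.76
python3 -c "
from h import *
to(.5704-.203*.0557,.1855+.979*.0557,.1745+.002-.019,1.775)"
```

```text
time: 39.62
tool_pos: [0.5598, 0.2365, 0.1562]
tool_rot: [-0.319, 3.125, -0.002]
ft_force: [-0.3, -2.1, 3.1]
gripper_width: 0.0107
grasp_force: 43.5
t 39.62 pos [0.5598 0.2365 0.1562] yang 1.774 q7 1.43 w 0.0107 | shift [-0.0001  0.0035 -0.0013] spin -0.001 F [-0.3 -2.1  3.1]
```

Going well at low force. Carrying on along the arc.

```bash

python3 -m inch '[[[0,0.0076,0.0028,0],[0,0.0075,0.003,0],[0,0.0072,0.0033,0],[0,0.0072,0.0033,0],[0,0.0069,0.0035,0],[0,0.0066,0.0038,0],[0,0.0063,0.0045,0],[0,0.006,0.0048,0],[0,0.0058,0.005,0],[0,0.0058,0.005,0],[0,0.0055,0.0053,0],[0,0.0052,0.0055,0],[0,0,0,0]]]' 0.76
python3 -c "
from h import *
to(.5704-.203*.1315,.1855+.979*.1315,.1243+.002-.019,1.775)"
```

```text
time: 40.7
tool_pos: [0.5437, 0.3139, 0.1048]
tool_rot: [-0.32, 3.125, 0.0]
ft_force: [3.8, -0.8, -6.2]
gripper_width: 0.0102
grasp_force: 42.3
t 40.7 pos [0.5437 0.3139 0.1048] yang 1.775 q7 1.33 w 0.0102 | shift [-0.0001  0.0004 -0.0025] spin -0.0 F [ 3.8 -0.8 -6.2]
```

```bash

python3 -m inch '[[[0,0.005,0.0055,0],[0,0.0048,0.0058,0],[0,0.0045,0.006,0],[0,0.0042,0.0063,0],[0,0.0038,0.0065,0],[0,0.0035,0.0068,0],[0,0.0031,0.007,0],[0,0.0028,0.0071,0],[0,0.0026,0.0072,0],[0,0.0023,0.0072,0],[0,0.002,0.0073,0],[0,0.0018,0.0065,0],[0,0,0,0]]]' 0.76
python3 -c "
from h import *
to(.5704-.203*.172,.1855+.979*.172,.043-.019,1.775)"
```

```text
time: 41.78
tool_pos: [0.5356, 0.3527, 0.0254]
tool_rot: [0.318, -3.125, -0.0]
ft_force: [3.6, 0.3, -6.2]
gripper_width: 0.0103
grasp_force: 41.6
t 41.78 pos [0.5356 0.3527 0.0254] yang 1.774 q7 1.3 w 0.0103 | shift [-0.0001  0.0012  0.0014] spin -0.001 F [ 3.6  0.3 -6.2]
```

```bash

python3 -m inch '[[[0,0,0.002,0],[0,0,0.002,0],[0,0,0.002,0],[0,0,0,0]]]' 0.76
python3 -m inch '[[[0,0,0.002,0],[0,0,0.002,0],[0,0,0,0]]]' 0.76
```

```text
time: 42.12
tool_pos: [0.5357, 0.3529, 0.0246]
tool_rot: [0.317, -3.125, -0.003]
ft_force: [-9.6, -6.0, 27.0]
gripper_width: 0.0106
grasp_force: 44.9
time: 42.37
tool_pos: [0.5364, 0.353, 0.0236]
tool_rot: [0.316, -3.126, -0.005]
ft_force: [-15.8, -9.4, 49.8]
gripper_width: 0.0101
grasp_force: 47.6
```

```bash

python3 -m inch '[[[0,0,-0.003,0],[0,0,-0.003,0],[0,0,-0.001,0],[0,0,0,0]]]' 0.76
python3 -m inch '[[[0,0,0,0],[0,0,0,0],[0,0,0,0],[0,0,0,0],[0,0,0,0],[0,0,0,0]]]' 0.2
python3 -m inch '[[[0,0.002,-0.01,0],[0,0,-0.02,0],[0,0,-0.03,0],[0,0,-0.04,0],[0,0,-0.04,0],[0,0,-0.04,0],[0,0,-0.04,0],[0,0.03,0,0],[0,0.04,0,0],[0,0.04,0,0],[0,0.04,0,0],[0,0,0,0],[0,0,0,0]]]' 0.2
python3 - <<'E'
from h import *
to(0,0,0)
a=imaging.read_camera("side");t=imaging.read_camera("top")
cv2.imwrite('pics/s8.png',np.hstack([cv2.resize(a[90:240,240:400],None,fx=2.4,fy=2.4,interpolation=2),cv2.resize(t[130:280,180:350],None,fx=2.4,fy=2.4,interpolation=2)]))
u=np.array([-.203,.979,0]);n=np.array([.979,.203,0])
for c in("side","top"):
    imaging.read_camera(c)
    for m in imaging.silhouettes(c,"flask"):
        q=np.argwhere(m['mask'])[:,::-1].astype(float)
        # lying flask: axis u, centre height .065
        f=lambda p:FL[:,2:]*u+FL[:,:1]*n+FL[:,1:2]*[0,0,1]+[p[0],p[1],.065]
        s=[.5704,.1855]-.006*u[:2]
        if np.hypot(*(q.mean(0)-proj(c,[[.56,.24,.065]])[0]))<25:
            x,e=fit(f,[(c,q)],s);d=x-s;print(c,'along',d@u[:2],'side',d@n[:2],e)
    for m in imaging.silhouettes(c,"bottle"):
        q=np.argwhere(m['mask'])[:,::-1].astype(float);print(c,'bottle',round(m['confidence'],2),fit(upr(BO+[0,0,.004]),[(c,q)],[.704,-.08]))
E
```

```text
time: 42.7
tool_pos: [0.5362, 0.3529, 0.0245]
tool_rot: [-0.318, 3.125, 0.002]
ft_force: [1.2, 0.3, 0.9]
gripper_width: 0.0105
grasp_force: 42.8
time: 43.2
tool_pos: [0.5355, 0.3525, 0.024]
tool_rot: [0.318, -3.125, -0.0]
ft_force: [-1.0, 1.7, -0.1]
gripper_width: 0.034
grasp_force: 0.0
time: 44.28
tool_pos: [0.5031, 0.504, 0.2441]
tool_rot: [0.326, -3.124, -0.001]
ft_force: [0.0, -0.8, -0.0]
gripper_width: 0.0345
grasp_force: 0.0
t 44.28 pos [0.5031 0.504  0.2441] yang 1.779 q7 1.03 w 0.0345 | shift [ 0.5962 -0.3895  0.2443] spin 0 F [ 0.  -0.8 -0. ]
side along 0.0830793663298702 side -3.109156081416986e-05 8.324944099970832
side bottle 0.73 (array([ 0.70355653, -0.08032446]), np.float64(0.4251542951119075))
top along 0.0025349110614952077 side -0.0018608076036282241 2.7599609463779076
top bottle 0.88 (array([ 0.70103412, -0.08486343]), np.float64(0.6934362829191947))
```

View pics/s8.png

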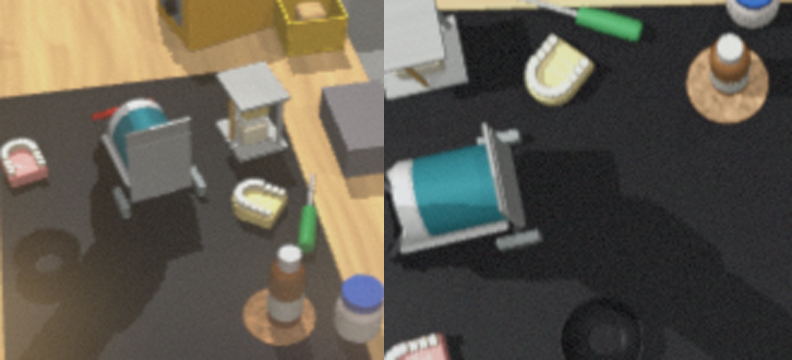

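The picture shows the cradle fully down, with the flask lying in the trough against the foot plate (right crop (460,190)). The bottle stands on the cork (right crop (728,65)), and the gripper is clear of everything. Handing in.

```bash
python3 -c "
from station import hand_in
print(hand_in())"
```

```text
the job is handed in; nothing more can be done
None
```

I handed the job in at about 44 s of robot time, with no verdict returned; the last pictures show the amber bottle upright on the cork, the cradle swung down to its stop with the teal flask lying in the trough, the bystanders in view apparently unmoved, and the gripper clear of everything.

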